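# Peel the stuck aluminium cover off the copper tray in the press die

### The arm

A 6-joint arm with a two-finger parallel gripper is mounted at the origin on a cart in front of the work surface, level with it; the furniture and walls round the work are solid. World frame = base frame: x ahead of the robot, y to its left, z up, the work surface at z = 0. Lengths are in m, angles in rad, forces in N, time in s.
With the tool pointing down it reaches from about 0.35 to 0.85 m from the base axis. Payload 8.1 kg.
Tool frame: the origin (TCP) lies at the centre of the arm's flange, where the gripper is bolted on; the fingertips stand 186 mm ahead of it and the grasp point (between the pads) lies 167 mm ahead of it (robot.grasp_offset is the distance from the TCP to the grasp point, in m); z points along the fingers, y is the line along which they close (so a half turn about z gives the same grasp; the last joint's range is limited). The gripper opens to 93 mm and grips with 3 to 60 N. Pads are 15 mm wide; open, the fingers measure 128 mm over their backs; the gripper's body (75 mm by 188 mm) begins 65 mm behind the grasp point.
Start: joints at [1.13, 0.13, 1.488, -0, 1.523, -0.085], TCP at [0.209, 0.562, 0.405] pointing down, gripper open.
Joint ranges: [-2.96, 2.96], [-0.89, 2.26], [0.02, 2.5], [-1.34, 4.48], [0, 2.73], [-2.66, 2.66]. Speed limits (rad/s): [2.39, 2.39, 2.79, 3.14, 3.14, 3.14].

### API

Orientations are given as a rotation vector (axis times angle).
In Python, from plant import robot gives the robot as it stands.
- The arm moves only by the tool drive_tool, never from a script. Its argument "moves" is one flat list of numbers, 7 for each row, row after row: the finger opening in mm, from 0 to 93, then the shift along the tool's x, y, z in mm, then the turn, a rotation vector about the tool's x, y, z in degrees. A call has 1 to 8 rows; each row shifts and turns the commanded pose from where the row before left it, along the tool's axes as they then stand; what a row does not reach is not made up. A row lasts 1/10 s, in which the tool goes at most 50 mm and 8.59 degrees, less where a joint would pass 70% of its speed; a pose out of reach is approached as far as the arm can. A call is refused whole if a number of a shift passes 50 or a number of a turn 8.59, either way. A call with a gripper value outside its range is refused whole. The fingers move at their own pace and stop on an object; "grip_force" is the grip in N (left out, the last holds). Time passes only in rows, so rows that do not move let the fingers close. It gives the time, the measured TCP pose, the force, the opening and the grip force at its end, in the units of the state.
- robot.read_state(): the state, without advancing time (a new reading comes with each control period).
- robot.read_camera(name): name is "side" or "top" or "wrist"; returns a dict with "color" (480x640x3 uint8, red, green, blue), "depth" (480x640 float32, m along the optical axis (not along the pixel's ray), 0 where there is no reading), "mtx" (3x3 intrinsics, pixels), "dist_coeffs" ([k1, k2, p1, p2, k3] as OpenCV has them; the pictures are not rectified), "R" (3x3) and "t" (3): a world point X has camera coordinates R X + t. Camera axes: x right, y down, z forward; pixel columns grow to the right and rows downward; lengths in m; the calibration is good to about 2 mm. A picture is of the moment at which its call begins.
- robot.close_job(): hands the job in; it is judged then, once.
The state is a dict: "t": time; "q": joint angles; "dq": joint speeds; "joint_torque": joint torques, N m; "tool_pos": TCP position; "orientation": TCP orientation; "force": force on the tool from outside, world axes, zero at the start; "wrist_torque": the same for the moment, N m; "opening": finger opening in m; "gripper_force": force on a finger pad.
Only numpy, scipy, OpenCV 4.12 (cv2) and the standard library are available. Lean on these libraries where they do the work, as an engineer would, in place of code of your own. Each camera call takes 0.05 s, during which the arm holds its last target. There are 200 camera calls.

### The job

Two pressings have stuck together in the open press die: peel the aluminium cover off the copper tray by raising the corner with the red ear first, while the opposite corner stays down, and then lift the cover right out. The copper tray must stay seated in the die, and the drill box, pliers and orange screwdriver are to be left alone. Finish while still holding the cover up for inspection: level, right way up, still, at least 10 cm above the die and touching nothing but the gripper.

Things in the scene. Friction and masses are not known exactly. Their poses are not given: they have to be found in the camera images.
- die: fixed dark steel press die, block 190 x 150 x 40 mm high, with an open cavity 139 x 99 mm in its top; origin at the centre of its underside on the bench, x along its length, y across, z up; it can stand turned
- copper_tray: loose copper pressed tray seated in the die, 160 x 120 mm over its flange, 22.5 mm high, 2.5 mm thick, about 0.65 kg; origin at the centre of its underside, 20 mm above the die's origin when seated, axes along the die's. Its flange lies flat on the die's top. Two sprung rubber studs inside it, at x = -55 mm, y = +-45 mm, pinch the cover's walls
- cover: loose aluminium pressed tray-shaped cover nested in the copper tray, 154 x 114 mm over its flange (3 mm of the copper flange shows all round), 20.5 mm high, about 0.18 kg; origin at the centre of its underside, axes along those of the die at the start. Its flange (2.5 mm thick) lies on that of the copper tray, flange top 45 mm above the bench, or 5 mm above the die's top
- cover_center (a point): centre of the cover, 10 mm above its underside, axes of the cover. The cover sticks by the studs: a straight pull (about 7 N) drags the copper tray up too, while 3 to 6 N at the ear suffice if the cover tips about the opposite corner. Each stud lets go once the cover beside it has risen about 9 mm, so after tipping some 0.25 rad a straight lift frees it
- ear (a point): centre of the red upright ear on the cover's +x +y corner, half-way up (17 mm above the flange's top); 34 mm high, 24 mm wide, 8 mm thick, it stands across the cover's diagonal: its thickness, to be pinched, lies along the direction 0.637 rad (36.5 deg) from the cover's x towards its y. Axes of the cover
- far_corner (a point): point on the underside of the cover's flange at the corner opposite the ear (-x -y), about which the cover tips when the ear is raised; 188 mm from the ear in plan. Axes of the cover
- drill_index: bystander: blue steel drill box 72 x 192 x 106 mm, origin at the centre of its underside
- pliers: bystander: red-handled pliers lying on the bench, 61 x 162 x 14 mm, origin at the centre of its underside
- driver_orange: bystander: screwdriver with orange handle lying on the bench, 28 x 216 x 30 mm, origin at the centre of its underside
There are look-alikes about, which are no part of the job. There is more than one size of the die; the job needs the larger.

How it is judged:
On the way, in this order (a step that is already met when the one before it is completed fails the run):
1. the ear corner of the cover is raised by more than 20 mm while the opposite corner has risen less than 8 mm and the copper tray lies in the die (z of ear in the frame of copper_tray above 0.062 m and z of far_corner in the frame of copper_tray below 0.0305 m and z of copper_tray in the frame of die below 0.024 m), for 0.1 s.
2. the cover is wholly out of the copper tray, both corners more than 30 mm above their seat (z of ear in the frame of die above 0.092 m and z of far_corner in the frame of die above 0.072 m), for 0.1 s.
At the end, for the whole second after the job is handed in: the gripper holds the cover with its underside at least 135 mm above the bench (some 10 cm above the 40 mm die), within 17 degrees of level, right way up, still, touching nothing else; the copper tray lies seated in the die, within 6 mm in plan and 2.5 mm in height (height (world z) of cover above 0.135 m and angle between cover's own z axis and vertical below 0.3 rad and linear speed of cover below 0.03 m/s and angular speed of cover below 0.3 rad/s and contact force between the fingers and cover above 1 N and contact force between cover and die below 0.1 N and contact force between cover and copper_tray below 0.1 N and contact force between cover and drill_index below 0.1 N and z of copper_tray in the frame of die between 0.017 and 0.0225 m and horizontal distance between copper_tray and die below 0.006 m and angle between copper_tray's own z axis and vertical below 0.04 rad); the arm keeps its last pose, push and grip.
It fails at once if the copper tray is pulled up in the die by more than 8 mm (z of copper_tray in the frame of die above 0.028 m).
It fails at once if a bystander (drill box, pliers, orange screwdriver) is shifted by more than 30 mm (distance of any of drill_index, pliers, driver_orange from where it was at the start of the episode above 0.03 m).
It also fails if it takes over 32 s, if anything falls off the work surface, if the arm or the gripper's body presses on something with over 40 N, if the wrist force passes 120 N, or if a joint passes its speed limit or range.

## Working session

There is one attempt and no reset: what is moved stays moved. The work goes in short steps, Python scripts to look and compute and a tool call to move; the robot and the scene stay as the last step left them, time stands still between calls to the robot, and variables do not carry over. Pictures are saved under pics/ and viewed, at most 10 in all, crops included, and the job is handed in when it is done.

Besides the shell and the picture viewer there is one more tool, called after ">>>" in YAML: its name, and indented under it one key for each argument. drive_tool: Moves the arm, as the interface text tells. Its arguments: {"type":"object","properties":{"moves":{"type":"array","items":{"type":"number"}},"grip_force":{"type":"number"}},"required":["moves"]}

```bash
ls; mkdir -p pics
python3 - <<'E'
from plant import robot
import cv2, numpy as np, pickle
print(robot.read_state())
d={}
for n in("top","side"):
    c=robot.read_camera(n); d[n]=c
    cv2.imwrite(f"pics/{n}0.png",c["color"][:,:,::-1]); print(n,c["mtx"],c["dist_coeffs"],c["R"],c["t"])
pickle.dump(d,open("d0.pkl","wb"))
E
```

```text
pics
{'t': 0.0, 'q': array([ 1.12959573e+00,  1.31154488e-01,  1.48930409e+00, -1.46823495e-05,
        1.52299121e+00, -8.54205437e-02]), 'dq': array([-0.00095117,  0.00072664,  0.00060336, -0.00105867,  0.00124051,
        0.00169175]), 'joint_torque': array([-5.22919217e-04, -5.59842074e+01, -4.91750658e+01,  7.67050311e-02,
        3.56122339e-02, -1.55974858e-04]), 'tool_pos': array([0.20888511, 0.56221336, 0.4036775 ]), 'orientation': array([-5.55830806e-01, -3.09155311e+00,  2.82220716e-03]), 'force': array([0.6509553 , 0.25333192, 0.16095863]), 'wrist_torque': array([-0.06045668, -0.05922951,  0.02992439]), 'gripper_force': 0.0, 'opening': 0.09301727662061657}
top [[451.18458362   0.         320.70528019]
 [  0.         451.18458362 240.11620226]
 [  0.           0.           1.        ]] [-0.03791803  0.          0.          0.          0.        ] [[ 0.0164505  -0.99985551  0.0042825 ]
 [-0.99585239 -0.01676766 -0.08942519]
 [ 0.08948408 -0.00279365 -0.99598433]] [0.07078721 0.58864825 1.01027483]
side [[465.00024031   0.         318.80776966]
 [  0.         465.00024031 235.88008891]
 [  0.           0.           1.        ]] [-0.07656361  0.          0.          0.          0.        ] [[-0.99589577 -0.09049847 -0.001281  ]
 [-0.04920628  0.55326394 -0.83155141]
 [ 0.07596286 -0.8280755  -0.55544632]] [0.60966787 0.04102019 1.14936509]
```

View pics/top0.png

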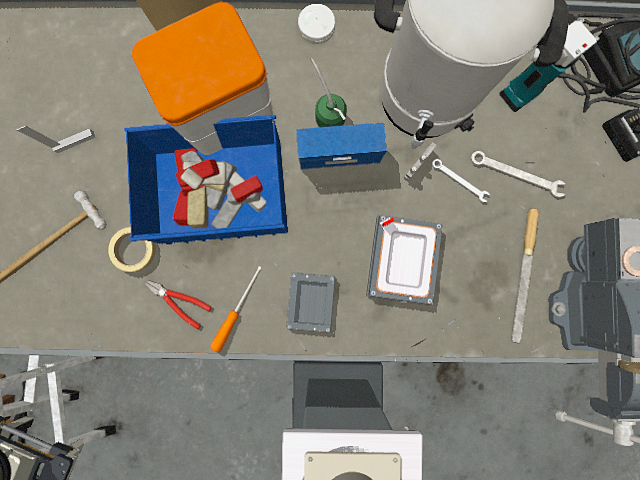

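View pics/side0.png

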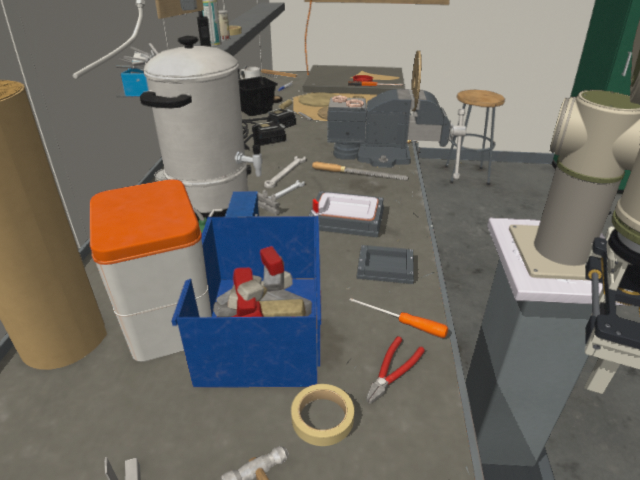

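The top view shows the larger die at about (405,260) with the red ear at its upper-left corner (387,225). The smaller look-alike die is at (312,303), and the drill box is at (341,145). Next I measure the ear and the die/cover pose.

```bash
cat > h.py <<'E'
import numpy as np, cv2
def ray(c,uv):
    p=cv2.undistortPoints(np.float64(uv).reshape(-1,1,2),c["mtx"],c["dist_coeffs"])[:,0]
    return -c["R"].T@c["t"], np.c_[p,np.ones(len(p))]@c["R"]
def onz(c,uv,z):
    o,d=ray(c,uv); return o+d*((z-o[2])/d[:,2])[:,None]
def dpts(c,m):
    v,u=np.nonzero(m&(c["depth"]>0)); o,d=ray(c,np.c_[u,v]); return o+d*c["depth"][v,u][:,None]
def red(c):
    r,g,b=[c["color"][:,:,i].astype(int) for i in range(3)]
    return (r>120)&(g<70)&(b<70)
E
python3 - <<'E'
import pickle; from h import *
d=pickle.load(open("d0.pkl","rb"))
for n,(u0,u1,v0,v1) in dict(top=(365,450,205,315),side=(300,390,185,240)).items():
    c=d[n]; roi=np.zeros((480,640),bool); roi[v0:v1,u0:u1]=1
    m=red(c)&roi; P=dpts(c,m)
    print(n,"red",m.sum(),np.percentile(P,[2,50,98],axis=0).round(4).tolist())
    P=dpts(c,roi)
    for lo,hi in((.03,.06),(.0435,.0475)):
        Q=P[(P[:,2]>lo)&(P[:,2]<hi)]; 
        r=cv2.minAreaRect(Q[:,:2].astype(np.float32)); print(lo,hi,len(Q),np.median(Q[:,2]),r)
c=d["top"]
hsv=cv2.cvtColor(c["color"],cv2.COLOR_RGB2HSV); r=c["color"].astype(int)
cop=(r[...,0]-r[...,2]>40)&~red(c); roi=np.zeros((480,640),bool); roi[205:315,365:450]=1
v,u=np.nonzero(cop&roi); print(len(u),cv2.minAreaRect(onz(c,np.c_[u,v],.0425)[:,:2].astype(np.float32)))
cv2.imwrite("pics/crop.png",cv2.resize(np.hstack([c["color"][200:320,360:450,::-1],d["side"]["color"][180:300,300:390,::-1]]),None,fx=4,fy=4,interpolation=2))
E
```

```text
top red 35 [[0.62, -0.0767, 0.0729], [0.6269, -0.0663, 0.0798], [0.6336, -0.0571, 0.0828]]
0.03 0.06 3621 0.042494243270862375 ((0.5457589626312256, -0.11274661868810654), (0.1456231027841568, 0.18444880843162537), 82.74964141845703)
0.0435 0.0475 1292 0.045291323224822766 ((0.5456029176712036, -0.1117018312215805), (0.14231199026107788, 0.1805993616580963), 82.64195251464844)
side red 55 [[0.6219, -0.0724, 0.0506], [0.6273, -0.0604, 0.0673], [0.6339, -0.0537, 0.0801]]
0.03 0.06 1542 0.04140510415247822 ((0.5472927093505859, -0.11223091185092926), (0.15359392762184143, 0.18428631126880646), 82.89464569091797)
0.0435 0.0475 478 0.04497611497888526 ((0.5514606833457947, -0.11015976965427399), (0.12474958598613739, 0.1669764518737793), 83.85487365722656)
349 ((0.5513394474983215, -0.1116529330611229), (0.12454485893249512, 0.17133477330207825), 82.98246002197266)
```

View pics/crop.png

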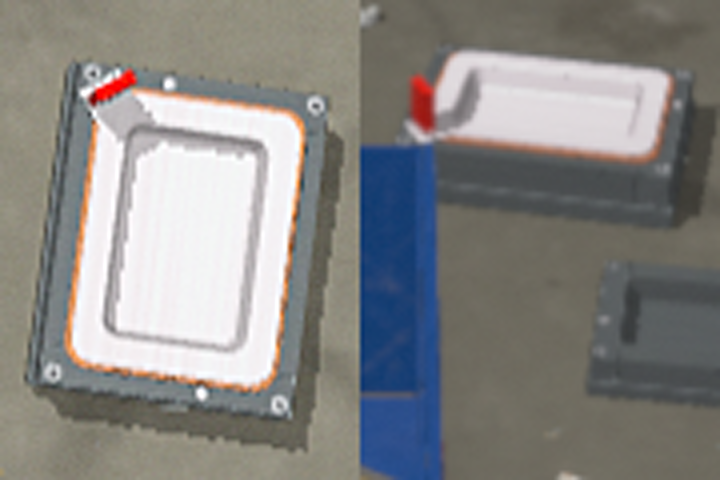

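The ear measures (0.626,-0.067), with its top at z≈0.079. That agrees with the die model: centre (0.546,-0.112), yaw -7.2°. The pinch direction is then about 29.3° in world. I turn the tool first, then traverse.

>>> drive_tool:
  moves: [60,0,0,0,0,0,8.06,60,0,0,0,0,0,8.06,60,0,0,0,0,0,8.06,60,0,0,0,0,0,8.06,60,0,0,0,0,0,8.06,40,-47,3.5,0,0,0,0,40,-47,3.5,0,0,0,0,40,-47,3.5,0,0,0,0]
  grip_force: 50

```text
t: 0.9
tool_pos: [0.2874, 0.4433, 0.404]
orientation: [-1.585, -2.712, 0.002]
force: [1.3, -0.2, 0.5]
opening: 0.0419
gripper_force: 0.0
```

>>> drive_tool:
  moves: [40,-47,3.5,0,0,0,0,40,-47,3.5,0,0,0,0,40,-47,3.5,0,0,0,0,40,-47,3.5,0,0,0,0,40,-47,3.5,0,0,0,0,40,-47,3.5,0,0,0,0,40,-47,3.5,0,0,0,0,40,-47,3.5,0,0,0,0]

```text
t: 1.7
tool_pos: [0.4962, 0.1286, 0.4045]
orientation: [-1.587, -2.711, 0.0]
force: [0.5, 1.2, 0.1]
opening: 0.04
gripper_force: 0.0
```

>>> drive_tool:
  moves: [40,-47,3.5,10,0,0,0,40,-47,3.5,10,0,0,0,40,-47,3.5,10,0,0,0,40,-47,3.5,10,0,0,0,40,-47,3.5,10,0,0,0,40,0,0,0,0,0,0,40,0,0,0,0,0,0]

```text
t: 2.4
tool_pos: [0.6259, -0.0668, 0.353]
orientation: [-1.588, -2.707, 0.001]
force: [-1.1, -0.1, 1.7]
opening: 0.0398
gripper_force: 0.0
```

```bash
cat > ear.py <<'E'
import sys
from plant import robot; from h import *
from scipy.spatial.transform import Rotation as R
s=robot.read_state(); T=R.from_rotvec(s["orientation"]).as_matrix(); g=s["tool_pos"]+.167*T[:,2]
print("t",s["t"],"grasp",g.round(4),"force",s["force"].round(1),"open",s["opening"],"\nT",T.round(3).tolist(),"q",s["q"].round(3))
c=robot.read_camera("wrist"); cv2.imwrite(f"pics/{sys.argv[1]}.png",c["color"][:,:,::-1])
P=dpts(c,red(c)); P=P[np.linalg.norm(P[:,:2]-[.626,-.067],axis=1)<.04]
Q=P[(P[:,2]>.05)&(P[:,2]<.09)]; print(len(Q),np.percentile(Q,[1,50,99],axis=0).round(4).tolist())
top=Q[Q[:,2]>np.percentile(Q[:,2],98)-.004]; print("top",len(top),cv2.minAreaRect(top[:,:2].astype(np.float32)))
ct=np.array(cv2.minAreaRect(top[:,:2].astype(np.float32))[0]+(.079,)); print("in tool mm",1e3*T.T@(ct-g))
E
python3 ear.py w1
```

```text
t 2.4 grasp [ 0.6254 -0.0667  0.186 ] force [-1.1 -0.1  1.7] open 0.039802308669579844 
T [[-0.488, 0.873, -0.003], [0.873, 0.488, 0.001], [0.002, -0.002, -1.0]] q [-0.188  0.238  1.462  0.     1.445 -0.697]
409 [[0.6213, -0.0773, 0.0547], [0.628, -0.0648, 0.0782], [0.6368, -0.0554, 0.0798]]
top 331 ((0.6292262673377991, -0.06679186224937439), (0.006807838566601276, 0.02356855571269989), 29.531084060668945)
in tool mm [ -2.17384611   3.48931509 107.02648112]
```

View pics/w1.png

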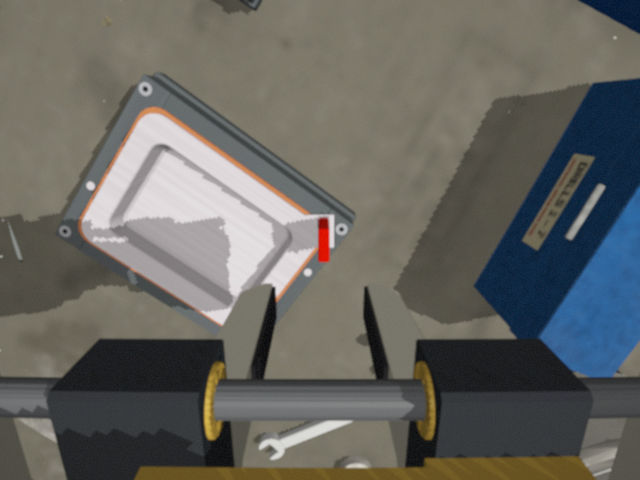

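The wrist view shows the ear at (323,240), edge-on between the finger planes. The drill box is well clear on the right. The correction is x -2, y +3, then down 116 mm.

>>> drive_tool:
  moves: [40,-2,3,20,0,0,0,40,0,0,30,0,0,0,40,0,0,30,0,0,0,40,0,0,20,0,0,0,40,0,0,10,0,0,0,40,0,0,6,0,0,0,40,0,0,0,0,0,0,40,0,0,0,0,0,0]

```text
t: 3.25
tool_pos: [0.6301, -0.0659, 0.2404]
orientation: [1.585, 2.71, 0.001]
force: [0.4, 1.5, 0.6]
opening: 0.0399
gripper_force: 0.0
```

>>> drive_tool:
  moves: [25,0,0,0,0,0,0,18,0,0,0,0,0,0,14,0,0,0,0,0,0,12,0,0,0,0,0,0,10,0,0,0,0,0,0]
  grip_force: 10

```text
t: 3.75
tool_pos: [0.6296, -0.0662, 0.2388]
orientation: [1.587, 2.711, 0.0]
force: [0.3, -0.1, -1.0]
opening: 0.0108
gripper_force: 0.0
```

```bash
python3 ear.py w2
```

```text
t 3.75 grasp [ 0.6296 -0.0662  0.0718] force [ 0.3 -0.1 -1. ] open 0.010833986684545509 
T [[-0.489, 0.872, 0.0], [0.872, 0.489, 0.0], [-0.0, 0.0, -1.0]] q [-0.186  0.349  1.547  0.     1.246 -0.697]
1328 [[0.6213, -0.0772, 0.0512], [0.6271, -0.0626, 0.0782], [0.6367, -0.0554, 0.0796]]
top 1008 ((0.6293442249298096, -0.06661946326494217), (0.007468720432370901, 0.024192148819565773), 30.124439239501953)
in tool mm [-0.25271829 -0.43140445 -7.22152833]
```

View pics/w2.png

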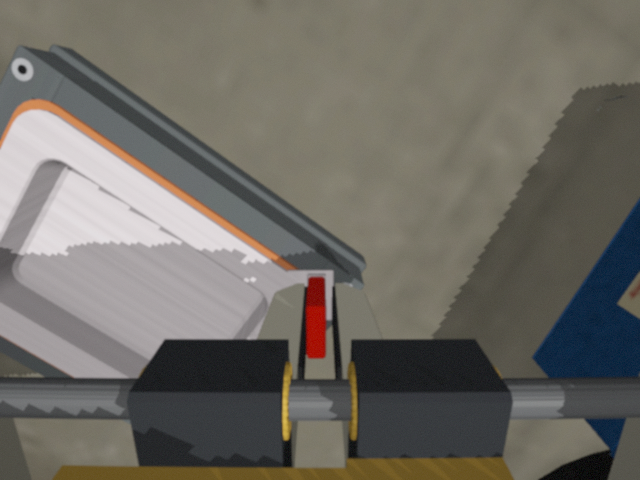

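The fingers straddle the ear (316,318), centred to within 0.5 mm. Now I close firmly.

>>> drive_tool:
  moves: [6,0,0,0,0,0,0,4,0,0,0,0,0,0,2,0,0,0,0,0,0,0,0,0,0,0,0,0]
  grip_force: 55

```text
t: 4.2
tool_pos: [0.6292, -0.0664, 0.2387]
orientation: [-1.587, -2.71, 0.002]
force: [-4.9, -2.0, 3.4]
opening: 0.0076
gripper_force: 55.0
```

Run:
```python
from plant import robot; import numpy as np
from scipy.spatial.transform import Rotation as R
s=robot.read_state(); print({k:s[k] for k in("tool_pos","force","wrist_torque","opening","gripper_force")})
# arc of the TCP about the hinge in tool frame: hinge at y=-188 mm, z= +(tcp height-42.5)
h=np.array([0,-188,1e3*s["tool_pos"][2]-42.5])
for sg in(1,-1):
  for deg in (1,2):
    r=R.from_euler("x",sg*deg,degrees=True); print(sg,deg,(h-r.apply(h)).round(2))
```

```text
{'tool_pos': array([ 0.62924071, -0.06641062,  0.23871801]), 'force': array([-4.86207918, -2.04677739,  3.4447493 ]), 'wrist_torque': array([-0.44179047,  0.97324053, -0.07498172]), 'opening': 0.007591405372937105, 'gripper_force': 55.001596212387085}
1 1 [0.   3.4  3.31]
1 2 [0.   6.73 6.68]
-1 1 [ 0.   -3.45 -3.25]
-1 2 [ 0.   -6.96 -6.44]
```

Lift along the arc about the far corner: 1° rows of (0,-3.45,-3.25).

>>> drive_tool:
  moves: [0,0,-3.45,-3.25,-1,0,0,0,0,-3.45,-3.25,-1,0,0,0,0,-3.45,-3.25,-1,0,0,0,0,-3.45,-3.25,-1,0,0,0,0,0,0,0,0,0]

```text
t: 4.7
tool_pos: [0.617, -0.0734, 0.2521]
orientation: [1.569, 2.678, 0.096]
force: [-1.1, -1.3, -2.0]
opening: 0.0078
gripper_force: 55.0
```

>>> drive_tool:
  moves: [0,0,-3.45,-3.25,-1,0,0,0,0,-3.45,-3.25,-1,0,0,0,0,-3.45,-3.25,-1,0,0,0,0,-3.45,-3.25,-1,0,0,0,0,0,0,0,0,0]

```text
t: 5.2
tool_pos: [0.6041, -0.0807, 0.2639]
orientation: [1.549, 2.644, 0.187]
force: [0.4, -1.2, -0.5]
opening: 0.0078
gripper_force: 55.0
```

```bash
cat > chk.py <<'E'
import sys
from plant import robot; from h import *
from scipy.spatial.transform import Rotation as R
s=robot.read_state(); T=R.from_rotvec(s["orientation"]).as_matrix()
print(s["t"],(s["tool_pos"]+.167*T[:,2]).round(4),"tilt deg",np.degrees(np.arccos(-T[2,2])),s["force"].round(1),s["wrist_torque"].round(2),s["opening"])
c=robot.read_camera("side"); d=robot.read_camera("top")
cv2.imwrite(f"pics/{sys.argv[1]}.png",np.hstack([cv2.resize(c["color"][120:250,290:400],None,fx=3.5,fy=3.5),cv2.resize(d["color"][195:325,355:465],None,fx=3.5,fy=3.5)])[:,:,::-1])
E
python3 chk.py s3
```

```text
5.2 [ 0.6247 -0.0693  0.0986] tilt deg 8.123320541477348 [ 0.4 -1.2 -0.5] [-0.2   0.21  0.06] 0.007774943010142906
```

View pics/s3.png

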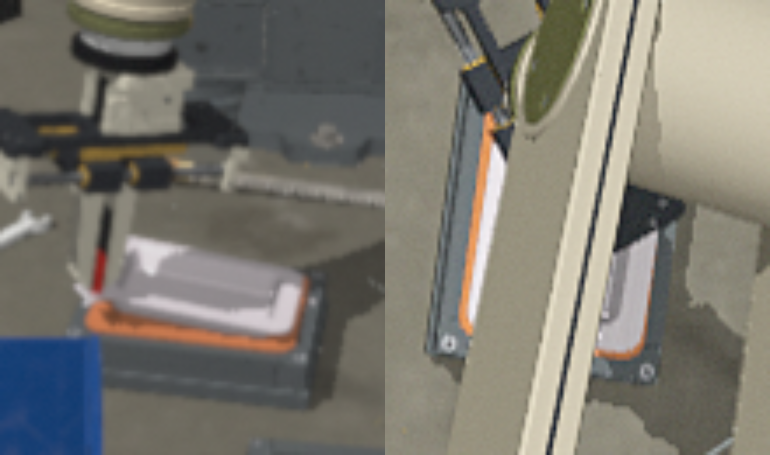

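The side view shows the ear corner raised (100,270 in the crop), the far corner down and the copper flange flat on the die. I continue to 16°.

>>> drive_tool:
  moves: [0,0,-3.45,-3.25,-1,0,0,0,0,-3.45,-3.25,-1,0,0,0,0,-3.45,-3.25,-1,0,0,0,0,-3.45,-3.25,-1,0,0,0,0,0,0,0,0,0]

```text
t: 5.8
tool_pos: [0.5901, -0.0885, 0.274]
orientation: [1.528, 2.608, 0.276]
force: [0.5, 0.5, -1.7]
opening: 0.0077
gripper_force: 55.0
```

>>> drive_tool:
  moves: [0,0,-3.45,-3.25,-1,0,0,0,0,-3.45,-3.25,-1,0,0,0,0,-3.45,-3.25,-1,0,0,0,0,-3.45,-3.25,-1,0,0,0,0,0,0,0,0,0,0,0,0,0,0,0,0]

```text
t: 6.4
tool_pos: [0.576, -0.0964, 0.2831]
orientation: [1.505, 2.57, 0.361]
force: [-0.5, 0.1, -1.7]
opening: 0.0077
gripper_force: 55.0
```

```bash
python3 chk.py s4
```

```text
6.4 [ 0.6162 -0.0739  0.1226] tilt deg 16.0113401085309 [-0.5  0.1 -1.7] [-0.09  0.11  0.03] 0.0077489906477651565
```

View pics/s4.png

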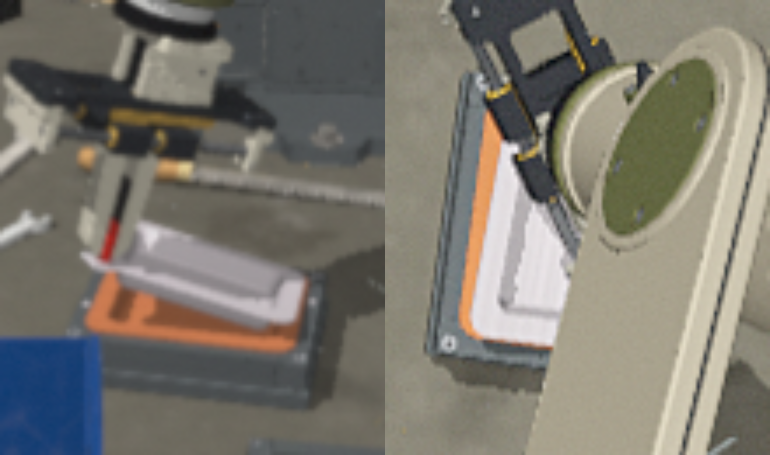

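The peel worked: 16° tilt, tray flat, far corner still down at (285,320 in the crop). Now lift straight up, slowly at first.

>>> drive_tool:
  moves: [0,0,0.8,-2.9,0,0,0,0,0,0.8,-2.9,0,0,0,0,0,0.8,-2.9,0,0,0,0,0,0.8,-2.9,0,0,0,0,0,1.4,-4.8,0,0,0,0,0,1.4,-4.8,0,0,0,0,0,1.4,-4.8,0,0,0,0,0,0,0,0,0,0]

```text
t: 7.3
tool_pos: [0.5765, -0.0963, 0.3113]
orientation: [1.504, 2.569, 0.362]
force: [0.5, -0.3, -1.7]
opening: 0.0076
gripper_force: 55.0
```

```bash
python3 chk.py s5
```

```text
7.3 [ 0.6169 -0.0739  0.1508] tilt deg 16.074891291362306 [ 0.5 -0.3 -1.7] [-0.12  0.11  0.01] 0.007584220441823541
```

View pics/s5.png

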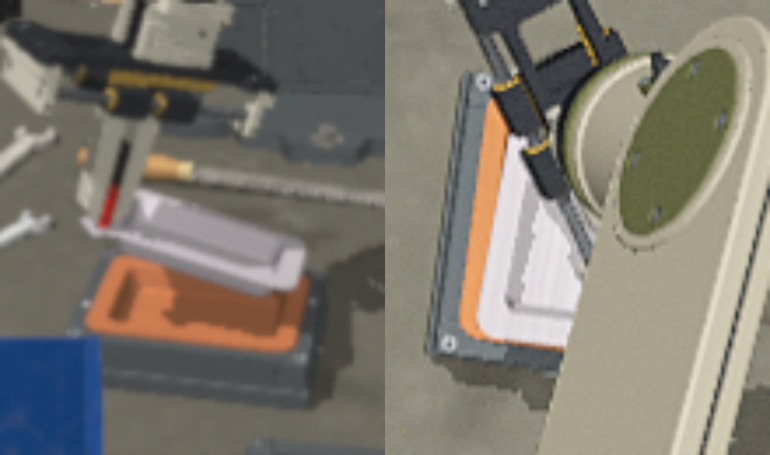

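The cover is free: the vertical load equals its weight and the tray is flat. Lift 100 mm, then level about the grasp point.

>>> drive_tool:
  moves: [0,0,2.8,-9.6,0,0,0,0,0,4.8,-16.8,0,0,0,0,0,5.5,-19.2,0,0,0,0,0,5.5,-19.2,0,0,0,0,0,5.5,-19.2,0,0,0,0,0,2.8,-9.6,0,0,0,0,0,1.4,-4.8,0,0,0,0,0,0,0,0,0,0]

```text
t: 8.2
tool_pos: [0.5762, -0.0962, 0.4128]
orientation: [1.504, 2.57, 0.361]
force: [-0.4, -1.1, -1.8]
opening: 0.0078
gripper_force: 55.0
```

>>> drive_tool:
  moves: [0,0,5.8,0.1,2,0,0,0,0,5.8,0.1,2,0,0,0,0,5.8,0.1,2,0,0,0,0,5.8,0.1,2,0,0,0,0,5.8,0.1,2,0,0,0,0,5.8,0.1,2,0,0,0,0,5.8,0.1,2,0,0,0,0,5.8,0.1,2,0,0]

```text
t: 9.0
tool_pos: [0.6166, -0.0733, 0.4188]
orientation: [-1.586, -2.71, 0.004]
force: [-0.1, 0.7, -1.7]
opening: 0.008
gripper_force: 55.0
```

>>> drive_tool:
  moves: [0,0,0,0,0,0,0,0,0,0,0,0,0,0,0,0,0,0,0,0,0,0,0,0,0,0,0,0,0,0,0,0,0,0,0,0,0,0,0,0,0,0,0,0,0,0,0,0,0]

```text
t: 9.7
tool_pos: [0.616, -0.0738, 0.4189]
orientation: [1.587, 2.711, 0.0]
force: [0.0, 0.2, -2.2]
opening: 0.0077
gripper_force: 55.0
```

```bash
sed -i 's/c\["color"\]\[120:250/c["color"][90:220/' chk.py
cat >> chk.py <<'E'
w=robot.read_camera("side")
r,g,b=[w["color"][...,i].astype(int) for i in range(3)]
roi=np.zeros((480,640),bool); roi[90:230,290:400]=1
P=dpts(w,roi&(np.abs(r-b)<25)&(r>100)); P=P[(np.linalg.norm(P[:,:2]-[.546,-.112],axis=1)<.13)&(P[:,2]>.14)&(P[:,2]<.245)]
print(len(P),np.percentile(P,[2,50,98],axis=0).round(3).tolist())
A=np.c_[P[:,:2],np.ones(len(P))]
k=np.ones(len(P),bool)
for _ in range(8):
    x=np.linalg.lstsq(A[k],P[k,2],rcond=None)[0]; e=np.abs(A@x-P[:,2]); k=e<max(.003,np.median(e[k])*2)
print("plane",x.round(3),k.sum())
cop=roi&(r-b>50)&(g>60); C=dpts(w,cop); C=C[(C[:,2]<.06)&(C[:,2]>.035)]; print("copper flange z",len(C),np.percentile(C[:,2],[5,50,95]).round(4),cv2.minAreaRect(C[:,:2].astype(np.float32)))
E
python3 chk.py s6
```

```text
9.7 [ 0.616  -0.0738  0.2519] tilt deg 0.010819704201520793 [ 0.   0.2 -2.2] [ 0.01 -0.09  0.02] 0.007741448999015903
1276 [[0.461, -0.174, 0.204], [0.535, -0.137, 0.218], [0.619, -0.057, 0.239]]
plane [-0.007  0.036  0.224] 1237
copper flange z 707 [0.0371 0.0418 0.0442] ((0.5474947690963745, -0.11034129559993744), (0.12509207427501678, 0.16216357052326202), 81.23444366455078)
```

View pics/s6.png

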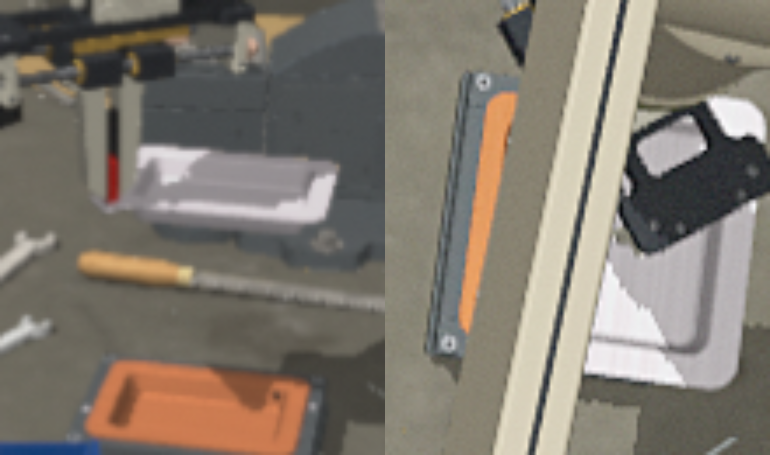

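The cover hangs level, with its slope about 2° and its underside at about 0.20 m. The copper tray lies flat in the die, with its flange at 0.042 m. Handing in.

```bash
python3 -c "
from plant import robot; print(robot.close_job())"
```

```text
the job is handed in; nothing more can be done
None
```

I peeled the cover off from the ear corner and lifted it clear. At hand-in at about 10 s it was held still, about 2° off level with its underside about 20 cm above the bench, and the copper tray was seated in the die; the judge gave no verdict.

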